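# Shim the instrument tray level

## Robot

A 6-joint arm with a two-finger parallel gripper is mounted at the origin on the work surface. World frame = base frame: x ahead of the robot, y to its left, z up, the work surface at z = 0. Lengths are in m, angles in rad, forces in N, time in s.
With the tool pointing down it reaches from about 0.425 to 0.95 m from the base axis. Payload 3.5 kg.
Tool frame: the origin (TCP) lies midway between the tips of the shut fingers; the grasp point (between the pads) lies 19 mm behind it; z points along the fingers, y is the line along which they close (so a half turn about z gives the same grasp; the last joint's range is limited). The gripper opens to 85 mm and grips with 20 to 120 N. Pads are 22 mm wide; open, the fingers measure 114 mm over their backs; the gripper's body (76 mm by 85 mm) begins 54 mm behind the grasp point. The pads swing forward as they close: fully open they stand 13 mm farther back than shut.
Start: joints at [0.995, 0.286, 1.577, -0, 1.279, -0.15], TCP at [0.279, 0.615, 0.231] pointing down, gripper open.
Joint ranges: [-2.77, 2.77], [-0.9, 2.22], [0.21, 2.48], [-1.53, 4.67], [0.24, 2.81], [-2.84, 2.84]. Speed limits (rad/s): [2.79, 2.79, 3.14, 3.14, 3.14, 3.14].

## Interface

Orientations are given as a unit quaternion [x, y, z, w].
In Python, from plant import * gives the robot as it stands.
- The arm moves only by the tool move_arm, never from a script. Its argument "moves" is a list of rows, each a list of 3 entries, a list of its own where there are three numbers: the opening, from 0 (shut) to 1 (fully open), then the shift along the tool's x, y, z in m, then the turn, a rotation vector about the tool's x, y, z in rad. A call has exactly 10 rows; each row shifts and turns the commanded pose from where the row before left it, along the tool's axes as they then stand; what a row does not reach is not made up. A row lasts 1/12 s, in which the tool goes at most 41.7 mm and 7.16 degrees, less where a joint would pass 70% of its speed; a pose out of reach is approached as far as the arm can. A call is refused whole if a number of a shift passes 0.0417 or a number of a turn 0.125, either way. A call with a gripper value outside its range is refused whole. The fingers move at their own pace and stop on an object; "grip_force" is the grip in N (left out, the last holds). Time passes only in rows, so rows that do not move let the fingers close, or fill a call up. It gives the time, the measured TCP pose, the force, the opening and the grip force at its end, in the units of the state.
- get_state(): the state, without advancing time (a new reading comes with each control period).
- read_camera(name): name is "scene" or "side" or "wrist"; returns the picture (480x640x3 uint8, red, green, blue); there is no depth.
- camera_params(name): a dict with "fx", "fy", "cx", "cy" (pixels), "rvec" (rotation vector, rad) and "tvec" (3), from world to camera coordinates, as OpenCV has them; the wrist camera has in their place "tool_from_camera" (4x4, takes a point from camera to tool coordinates, whose origin is the TCP and whose axes are the flange's). Camera axes: x right, y down, z forward; pixel columns grow to the right and rows downward; lengths in m; the calibration is good to about 2 mm. A picture is of the moment at which its call begins: read the wrist's pose just before it. camera_params takes no time and is no camera call.
- sign_off(): hands the job in; it is judged then, once.
The state is a dict: "time": time; "qpos": joint angles; "dq": joint speeds; "joint_efforts": joint torques, N m; "eef_pos": TCP position; "tcp_rot": TCP orientation; "contact_force": force on the tool from outside, world axes, zero at the start; "wrist_torque": the same for the moment, N m; "opening": opening from 0.0 (shut) to 1.0 (fully open); "finger_force": force on a finger pad.
Only numpy, scipy, OpenCV 4.12 (cv2) and the standard library are available. Lean on these libraries where they do the work, as an engineer would, in place of code of your own. Each camera call takes 0.05 s, during which the arm holds its last target. There are 200 camera calls.

## Task

Level the hinged instrument tray: pick up the loose hardwood wedge and gently push it, thin end first and lying flat on the table, under the screw foot at the tray's low front edge until the level's bubble sits between its two lines, without lifting the tray well past level. Leave the wedge there carrying the tray and let go; do not press on the tray or stand with the hand, do not force the wedge, and leave the other things where they are.

Things in the scene. Friction and masses are not known exactly. Their poses are not given: they have to be found in the camera images.
- stand: fixed dark-steel frame of the tray stand, 250 mm long (its x), 198 wide (y), bolted down. Origin: table level under its middle; +x runs from the front (foot) to the back (hinge). Two side rails (12 high, 18 wide, at y = +-90) leave 160 mm of bare table between them. It carries the hinged tray.
- tray_hinge (a point): middle of the tray's hinge line, along y at stand x = +110 mm, 45 above the table. The steel tray (235 x 205 mm, rim 54 and underside 37 above the table when level) swings on it; its front now rests low on two rubber stops, 2.3 degrees down. Raising the front takes about 8 N at the foot. x points front to back along the tray.
- foot_boss (a point): point in the tray straight above the foot, middle of the tray's front edge (stand x = -110 mm, y = 0; 39 above the table at level). Below it hangs a screw foot ending in a ball 14 mm across. The foot's length varies and is not measured: its lowest point hangs 3 to 9 mm above the table at the start and would be 12 to 18 above it at level. Axes as the tray's.
- level_centre (a point): centre mark on top of the spirit level, an aluminium bar 180 x 30 x 20 mm fixed on the tray along x at stand y = +62, its top 63 above the table at level. Two black lines 16 mm either side of this point (inner edges) mark the centre.
- bubble (a joint): the level's reading in m: how far the middle of the white bubble (24 mm long) is from the centre mark. 0 = level, positive = bubble toward the hinge (foot too low), negative = toward the foot (too high). Starts near +0.036. Between the lines means within +-0.004. It moves 4.1 mm per mm that the foot rises.
- wedge_centre (a point): middle, 14 mm above its underside, of the loose hardwood wedge: 132 mm long (its x), 36 wide (y), about 0.06 kg. Flat underside; the top slopes evenly 1:6 from the 3 mm thin end at x = +66 to the 25 mm thick heel at x = -66; z up. Pushing it in under the foot takes some 8 to 20 N; it does not slide back by itself.
- packer: bystander, leave alone: flat hardwood packing plate, 90 x 36 x 12 mm; origin under its middle
- dish: bystander, leave alone: open steel bowl, 120 across, 45 high mm; origin under its middle
- syringe: bystander, leave alone: steel syringe lying down, about 200 long, 42 high mm; origin under its middle
- probe: bystander, leave alone: small hooked steel probe, about 160 long, 10 high mm; origin under its middle
- rod: bystander, leave alone: straight steel rod, 200 long, 16 high mm; origin under its middle
- bottle: bystander, leave alone: white plastic bottle, 66 across, 170 high mm; origin under its middle
- cup: bystander, leave alone: steel cup, 72 across, 80 high mm; origin under its middle
Not all that is in view belongs to the job. What is shaped like the part that bears wedge_centre but pink or yellow is not meant.

How it is judged:
On the way:
1. the wedge's thin end goes in first under the foot and takes up its load while the tray is still low (contact force between wedge and stand above 2 N and x of wedge_centre in the frame of stand below -0.12 m and value of joint bubble above 0.006 m), for 0.1 s.
At the end, for the whole second after the job is handed in: The bubble is within 4 mm of the centre mark (between the lines), the wedge lies flat on the table, at rest, thin end inward under the foot and carrying it (over 2 N), heel still outside (value of joint bubble between -0.004 and 0.004 m and contact force between wedge and stand above 2 N and x of wedge_centre in the frame of stand below -0.07 m and angle between wedge_centre's own z axis and vertical below 0.04 rad and height (world z) of wedge_centre below 0.018 m and linear speed of wedge below 0.01 m/s); the robot touches nothing.
It fails at once if the hand or arm presses on the tray stand, its tray or level with more than 4 N (contact force between any of the fingers, the arm and stand above 4 N).
It fails at once if the wedge is forced against the stand with more than 20 N (contact force between wedge and stand above 20 N).
It fails at once if the tray is raised well past level (bubble more than 14 mm beyond the centre on the foot side) (value of joint bubble below -0.014 m).
It fails at once if a bystander is moved more than 20 mm (distance of any of packer, dish, syringe, probe, rod, bottle, cup from where it was at the start of the episode above 0.02 m).
It also fails if it takes over 61 s, if anything falls off the work surface, if the arm or the gripper's body presses on something with over 40 N, if the wrist force passes 120 N, or if a joint passes its speed limit or range.

## Working session

There is one attempt and no reset: what is moved stays moved. The work goes in short steps, Python scripts to look and compute and a tool call to move; the robot and the scene stay as the last step left them, time stands still between calls to the robot, and variables do not carry over. Pictures are saved under pics/ and viewed, at most 10 in all, crops included, and the job is handed in when it is done.

Besides the shell and the picture viewer there is one more tool, called after "Emit:" as name(argument=value, ...), one argument or row to a line, values as JSON. move_arm: Moves the arm, as the interface text tells. Its arguments: {"type":"object","properties":{"moves":{"type":"array"},"grip_force":{"type":"number"}},"required":["moves"]}

```bash
mkdir -p pics; cat > h.py <<'E'
from plant import *
import numpy as np, cv2
from scipy.spatial.transform import Rotation as R
def ray(name,u,v,z=0.,pose=None):
    c=camera_params(name)
    d=np.array([(u-c['cx'])/c['fx'],(v-c['cy'])/c['fy'],1.])
    if name=='wrist':
        p,q=pose; T=np.eye(4);T[:3,:3]=R.from_quat(q).as_matrix();T[:3,3]=p
        M=T@np.array(c['tool_from_camera']); o=M[:3,3]; d=M[:3,:3]@d
    else:
        Rm=cv2.Rodrigues(np.array(c['rvec'],float))[0]; t=np.array(c['tvec'],float).ravel()
        o=-Rm.T@t; d=Rm.T@d
    return o+d*(z-o[2])/d[2]
def proj(name,P):
    c=camera_params(name);K=np.array([[c['fx'],0,c['cx']],[0,c['fy'],c['cy']],[0,0,1.]])
    return cv2.projectPoints(np.array(P,float).reshape(-1,3),np.array(c['rvec'],float),np.array(c['tvec'],float),K,None)[0].reshape(-1,2)
def snap(name,fn): 
    im=read_camera(name)[:,:,::-1].copy(); cv2.imwrite('pics/'+fn,im); return im
E
python3 - <<'E'
from h import *
s=get_state();print(s)
for n in('scene','side','wrist'): snap(n,n+'0.png'); print(n,camera_params(n))
E
```

```text
{'time': 0.0, 'qpos': array([ 9.94973861e-01,  2.87167120e-01,  1.57819880e+00,  4.88229058e-05,
        1.27857589e+00, -1.49981108e-01]), 'dq': array([-0.00143791,  0.00229677,  0.00038758, -0.00051135,  0.00070359,
        0.00067361]), 'joint_efforts': array([ 1.63186050e-04, -4.05974579e+01, -2.92625159e+01, -1.16418973e-04,
        5.84057387e-03, -3.40946812e-06]), 'eef_pos': array([0.27842181, 0.61418043, 0.2299344 ]), 'tcp_rot': array([ 2.11322275e-01,  9.77415733e-01, -1.08978253e-03, -4.38807844e-04]), 'contact_force': array([ 0.37028628, -0.33175804, -0.05210783]), 'wrist_torque': array([ 0.00057657,  0.04181103, -0.01957682]), 'finger_force': 0.0, 'opening': 1.0021194335022345}
scene {'fx': 450.9818740420665, 'fy': 450.9818740420665, 'cx': 312.7609158285948, 'cy': 241.4293992084564, 'rvec': array([ 2.12370719,  0.93186614, -0.43216003]), 'tvec': array([-0.38834903, -0.22707992,  1.40850893])}
side {'fx': 470.0173700013637, 'fy': 470.0173700013637, 'cx': 324.26665512605985, 'cy': 241.4260144247984, 'rvec': array([ 2.29745355, -0.58183185,  0.23583968]), 'tvec': array([-0.51216452,  0.23470291,  1.12369856])}
wrist {'fx': 354.57639275252427, 'fy': 354.57639275252427, 'cx': 320.1153580289362, 'cy': 242.26677990741007, 'tool_from_camera': array([[-5.65441596e-04, -9.65664938e-01, -2.59790121e-01,
         6.69927144e-02],
       [ 9.99999428e-01, -3.10071608e-04, -1.02396500e-03,
         1.80894455e-04],
       [ 9.08253562e-04, -2.59790551e-01,  9.65664561e-01,
        -1.41933930e-01],
       [ 0.00000000e+00,  0.00000000e+00,  0.00000000e+00,
         1.00000000e+00]])}
```

View pics/scene0.png

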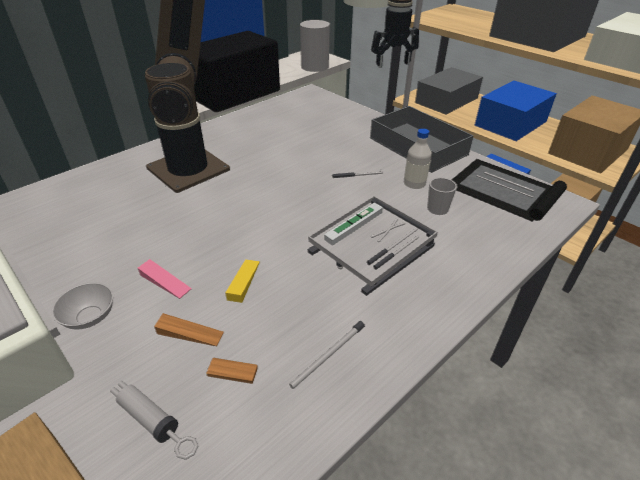

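View pics/side0.png

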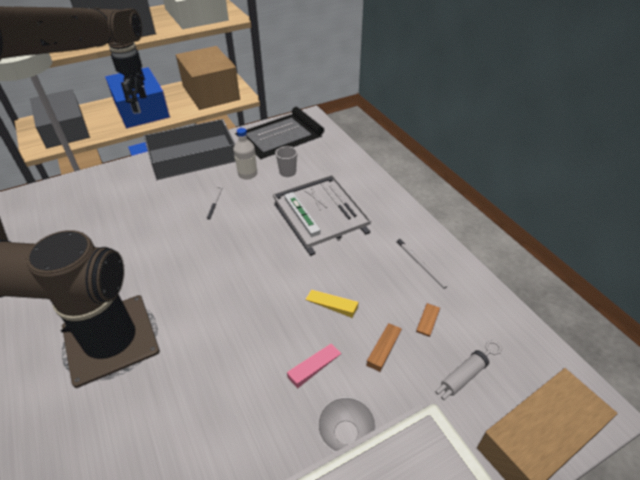

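Brown pieces: the long one at scene (188,330) / side (384,346) and the short one at scene (232,370) / side (428,319). The long one fits the 132 mm wedge and the short one fits the 90 mm packer. The pink piece (163,278) and the yellow piece (243,280) are decoys. I'll confirm in an enlarged crop.

```bash
python3 - <<'E'
import cv2,numpy as np
s=cv2.imread('pics/scene0.png');d=cv2.imread('pics/side0.png')
def c(i,x,y,w,h,W=400,H=300): return cv2.resize(i[y:y+h,x:x+w],(W,H),interpolation=cv2.INTER_CUBIC)
# wedge scale 4: 100x75 ; tray scale 400/140
a=np.hstack([c(s,140,300,100,75),c(d,335,310,100,75)])
b=np.hstack([c(s,300,190,140,105),c(d,260,165,140,105)])
cv2.imwrite('pics/crop1.png',np.vstack([a,b]))
E
```

```text
(no output)
```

View pics/crop1.png

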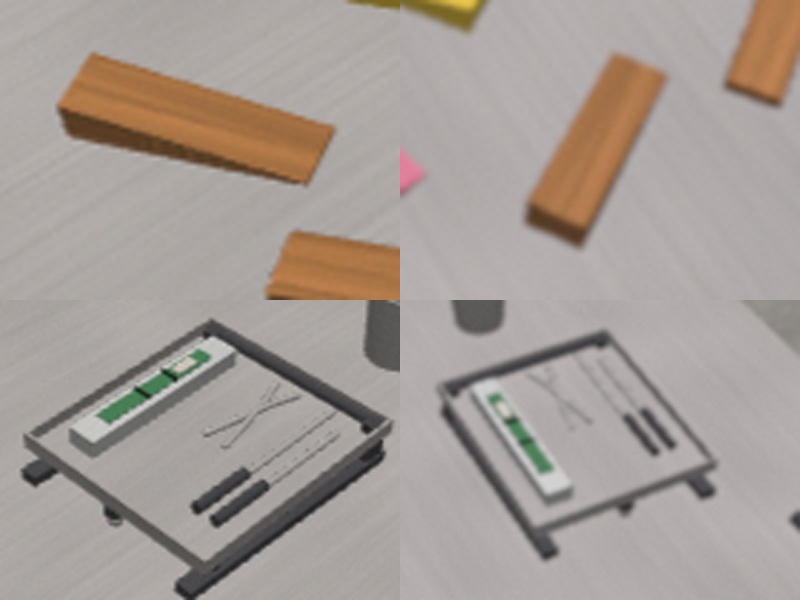

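The crop confirms the brown wedge: thick heel at scene (159,320), thin end at (220,339). The foot hangs under the tray's front edge at about scene (339,265). Next I fit both poses from the corners.

```bash
cat > fit.py <<'E'
from h import *
from scipy.optimize import least_squares
def fit(obs,P,x0,scale=False):
    def res(q):
        c,s=np.cos(q[2]),np.sin(q[2]); L=np.array(P,float).copy()
        if scale: L[:,0]+=q[3]
        W=np.c_[q[0]+c*L[:,0]-s*L[:,1],q[1]+s*L[:,0]+c*L[:,1],L[:,2]]
        return np.concatenate([(proj(n,W[i])-np.array(uv)) for n,i,uv in obs]).ravel()
    r=least_squares(lambda q:res(q),x0,loss='soft_l1'); return r.x,np.round(r.fun.reshape(-1,2),1)
E
python3 - <<'E'
from fit import *
W=[(-.066,.018,.025),(-.066,-.018,.025),(.066,.018,.003),(.066,-.018,.003),(-.066,-.018,0)]
a=[(163.25,313.25),(154.5,326.25),(223.5,331.5),(217,346),(157.5,333.75)]
b=[(367,361.75),(381.25,368),(389,323.75),(401.25,328.25),(380.5,371.75)]
p0=ray('scene',188,330,.01)
h,t=ray('scene',159,320,.02),ray('scene',220,339,0)
yaw=np.arctan2(*(t-h)[[1,0]])
obs=[('scene',i,u) for i,u in enumerate(a)]+[('side',i,u) for i,u in enumerate(b)]
for o in(obs,obs[:5],obs[5:]): print('wedge',*fit(o,W,[p0[0],p0[1],yaw]))
T=[(-.1175,.1025,.045),(-.1175,-.1025,.045),(.1175,.1025,.054),(.1175,-.1025,.054)]
a=[(308.4,237.6),(372.8,283.1),(373.5,197),(436.9,233)]
b=[(307.3,244.8),(370.6,222.8),(273.3,194.8),(332.5,176.2)]
c=np.mean([ray('scene',*u,.05) for u in a],0);f=np.mean([ray('scene',*u,.045) for u in a[:2]],0)
yaw=np.arctan2(*(c-f)[[1,0]])
obs=[('scene',i,u) for i,u in enumerate(a)]+[('side',i,u) for i,u in enumerate(b)]
for o in(obs,obs[:4],obs[4:]): print('tray',*fit(o,T,[c[0],c[1],yaw]))
for n,u in dict(packer=(232,370),yellow=(243,280),pink=(163,278),rodA=(293,384),rodB=(362,324),syr=(150,412),dish=(83,308)).items(): print(n,ray('scene',*u,.01)[:2].round(3))
s=get_state();print(R.from_quat(s['tcp_rot']).as_matrix().round(3))
E
```

```text
wedge [ 0.56417662 -0.32985448  0.58998757] [[-0.4 -0. ]
 [-0.3  0.4]
 [ 0.5  0.4]
 [ 0.1  0.1]
 [-0.4  0.7]
 [-0.7 -1.3]
 [-0.1 -0.8]
 [-1.1 -0.8]
 [ 0.5  0.4]
 [-0.3  1.2]]
wedge [ 0.56359655 -0.32931003  0.58357989] [[-0.1 -0.5]
 [-0.1 -0. ]
 [ 0.5  0.3]
 [ 0.  -0.1]
 [-0.3  0.2]]
wedge [ 0.56418916 -0.33097566  0.59574259] [[-0.3 -0.8]
 [ 0.3 -0.4]
 [-1.  -0.5]
 [ 0.6  0.7]
 [ 0.2  1.6]]
tray [0.64300629 0.1322412  1.56482656] [[-0.8 -0.2]
 [-1.7 -0.2]
 [ 0.2 -0.7]
 [ 0.6 -0.4]
 [ 0.6  0.6]
 [ 1.2 -1.5]
 [-0.2 -0.4]
 [ 0.  -1.3]]
tray [0.64446188 0.13234813 1.5748907 ] [[-0.3  0.5]
 [-0.4  0.1]
 [ 0.  -0.5]
 [ 1.  -0.5]]
tray [0.64063849 0.13025176 1.55233486] [[-0.5  1.2]
 [ 0.7 -0.4]
 [-0.4 -0.2]
 [ 0.3 -0.7]]
packer [ 0.699 -0.32 ]
yellow [ 0.52  -0.166]
pink [ 0.391 -0.296]
rodA [ 0.799 -0.255]
rodB [ 0.79 -0.06]
syr [ 0.672 -0.473]
dish [ 0.356 -0.466]
[[-0.911  0.413 -0.001]
 [ 0.413  0.911 -0.002]
 [ 0.    -0.002 -1.   ]]
```

```bash
cat > plan.py <<'E'
from h import *
import json
def pose():
    s=get_state(); return np.array(s['eef_pos']),R.from_quat(s['tcp_rot'])
def rows(p,r,tgts,op,r4=4):
    """tgts: list of (pos,yaw of tool x); tool down"""
    out=[]
    for q,yaw in tgts:
        d=np.round(r.inv().apply(np.array(q)-p),r4)
        Rt=R.from_matrix(np.array([[np.cos(yaw),np.sin(yaw),0],[np.sin(yaw),-np.cos(yaw),0],[0,0,-1.]]).T.T)
        w=np.round((r.inv()*Rt).as_rotvec(),3)
        out.append([op,d.tolist(),w.tolist()]); p=p+r.apply(d); r=r*R.from_rotvec(w)
    return out
def show(o):
    for i in range(0,len(o),10): print(json.dumps(o[i:i+10]))
    print('max',max(np.abs(x[1]).max() for x in o),max(np.abs(x[2]).max() for x in o))
E
python3 - <<'E'
from plan import *
p,r=pose();g=np.array([.5225,-.358]);y0=2.716;y1=.59
r0,a0=np.hypot(*p[:2]),np.arctan2(p[1],p[0]);r1,a1=np.hypot(*g),np.arctan2(g[1],g[0])
T=[]
for k in range(1,31):
    f=k/30;a=a0+f*(a1-a0);q=r0+f*(r1-r0)
    T.append(((q*np.cos(a),q*np.sin(a),.23-max(0,(f-.6)/.4)*.12),y0+f*(y1-y0)))
show(rows(p,r,T,1,4))
E
```

```text
[[1, [-0.0392, -0.0025, 0.0002], [-0.002, -0.0, 0.071]], [1, [-0.0391, -0.002, 0.0], [0.0, -0.0, 0.071]], [1, [-0.039, -0.0015, 0.0], [0.0, -0.0, 0.07]], [1, [-0.039, -0.0011, -0.0], [0.0, -0.0, 0.071]], [1, [-0.0389, -0.0005, -0.0], [0.0, -0.0, 0.071]], [1, [-0.0388, -0.0, -0.0], [0.0, -0.0, 0.071]], [1, [-0.0388, 0.0004, -0.0], [0.0, -0.0, 0.071]], [1, [-0.0386, 0.0009, -0.0], [0.0, -0.0, 0.071]], [1, [-0.0386, 0.0015, -0.0], [0.0, -0.0, 0.071]], [1, [-0.0385, 0.0019, -0.0001], [-0.0, -0.0, 0.07]]]
[[1, [-0.0383, 0.0023, 0.0], [-0.0, -0.0, 0.071]], [1, [-0.0383, 0.0029, 0.0], [-0.0, -0.0, 0.071]], [1, [-0.0381, 0.0033, 0.0], [-0.0, -0.0, 0.071]], [1, [-0.038, 0.0038, 0.0], [-0.0, -0.0, 0.071]], [1, [-0.0379, 0.0043, -0.0], [-0.0, -0.0, 0.071]], [1, [-0.0377, 0.0047, -0.0], [-0.0, -0.0, 0.071]], [1, [-0.0376, 0.0052, -0.0], [-0.0, -0.0, 0.071]], [1, [-0.0375, 0.0057, -0.0], [-0.0, -0.0, 0.07]], [1, [-0.0373, 0.0061, 0.01], [-0.0, -0.0, 0.071]], [1, [-0.0371, 0.0066, 0.01], [-0.0, -0.0, 0.071]]]
[[1, [-0.037, 0.007, 0.01], [-0.0, -0.0, 0.071]], [1, [-0.0368, 0.0075, 0.0099], [-0.0, -0.0, 0.071]], [1, [-0.0366, 0.0079, 0.01], [-0.0, -0.0, 0.071]], [1, [-0.0365, 0.0084, 0.01], [-0.0, -0.0, 0.071]], [1, [-0.0362, 0.0088, 0.01], [-0.0, -0.0, 0.07]], [1, [-0.0361, 0.0093, 0.01], [-0.0, -0.0, 0.071]], [1, [-0.0359, 0.0096, 0.01], [-0.0, -0.0, 0.071]], [1, [-0.0357, 0.0101, 0.01], [-0.0, -0.0, 0.071]], [1, [-0.0354, 0.0105, 0.01], [-0.0, -0.0, 0.071]], [1, [-0.0353, 0.011, 0.01], [-0.0, -0.0, 0.071]]]
max 0.0392 0.071
```

Emit:
move_arm(
  moves=[
    [1,[-0.039,-0.0025,0],[0,0,0.071]],
    [1,[-0.039,-0.002,0],[0,0,0.071]],
    [1,[-0.039,-0.0015,0],[0,0,0.071]],
    [1,[-0.039,-0.001,0],[0,0,0.071]],
    [1,[-0.039,-0.0005,0],[0,0,0.071]],
    [1,[-0.039,0,0],[0,0,0.071]],
    [1,[-0.039,0.0005,0],[0,0,0.071]],
    [1,[-0.0385,0.001,0],[0,0,0.071]],
    [1,[-0.0385,0.0015,0],[0,0,0.071]],
    [1,[-0.0385,0.002,0],[0,0,0.071]],
  ],
)

```text
time: 0.98
eef_pos: [0.56, 0.3516, 0.2308]
tcp_rot: [0.539, 0.842, -0.0, -0.0]
contact_force: [-0.0, 0.1, -0.5]
opening: 1.001
finger_force: 0.0
```

Emit:
move_arm(
  moves=[
    [1,[-0.038,0.0025,0],[0,0,0.071]],
    [1,[-0.038,0.003,0],[0,0,0.071]],
    [1,[-0.038,0.0035,0],[0,0,0.071]],
    [1,[-0.038,0.004,0],[0,0,0.071]],
    [1,[-0.038,0.0045,0],[0,0,0.071]],
    [1,[-0.038,0.005,0],[0,0,0.071]],
    [1,[-0.0375,0.005,0],[0,0,0.071]],
    [1,[-0.0375,0.0055,0],[0,0,0.071]],
    [1,[-0.037,0.006,0.01],[0,0,0.071]],
    [1,[-0.037,0.0065,0.01],[0,0,0.071]],
  ],
)

```text
time: 1.82
eef_pos: [0.6474, -0.0128, 0.2117]
tcp_rot: [0.798, 0.602, 0.001, 0.001]
contact_force: [0.3, -1.0, -0.2]
opening: 1.0
finger_force: 0.0
```

Emit:
move_arm(
  moves=[
    [1,[-0.037,0.007,0.01],[0,0,0.071]],
    [1,[-0.037,0.0075,0.01],[0,0,0.071]],
    [1,[-0.0365,0.008,0.01],[0,0,0.071]],
    [1,[-0.0365,0.0085,0.01],[0,0,0.071]],
    [1,[-0.036,0.009,0.01],[0,0,0.071]],
    [1,[-0.036,0.0095,0.01],[0,0,0.071]],
    [1,[-0.036,0.0095,0.01],[0,0,0.071]],
    [1,[-0.0355,0.01,0.01],[0,0,0.071]],
    [1,[-0.0355,0.0105,0.01],[0,0,0.071]],
    [1,[-0.0355,0.011,0.01],[0,0,0.071]],
  ],
)

```text
time: 2.65
eef_pos: [0.5205, -0.3578, 0.1106]
tcp_rot: [0.958, 0.287, -0.0, -0.0]
contact_force: [-0.9, -0.4, -0.5]
opening: 0.999
finger_force: 0.0
```

```bash
python3 - <<'E'
from plan import *
s=get_state();print(s['time'],s['eef_pos'],s['tcp_rot'],s['qpos'])
snap('wrist','w1.png')
E
```

```text
2.65 [ 0.52049825 -0.35782994  0.11058617] [ 9.57914074e-01  2.87055086e-01 -2.38973624e-05 -6.70672076e-05] [-7.62712684e-01  3.13552532e-01  1.77616295e+00  2.84900916e-05
  1.05201740e+00  2.25767281e-01]
```

View pics/w1.png

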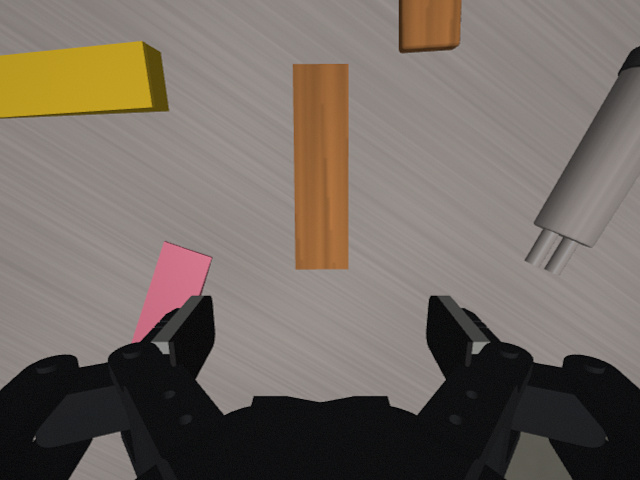

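The wedge lies straight ahead between the fingers, heel at (322,268) and thin end at (320.5,64). The wrist yaw matches it.

```bash
python3 - <<'E'
from plan import *
s=get_state();P=(s['eef_pos'],s['tcp_rot'])
h=ray('wrist',322,268.5,.025,P);t=ray('wrist',320.5,64,.003,P)
d=(t-h)[:2];print(h,t,np.hypot(*d),np.arctan2(d[1],d[0]))
u=d/np.hypot(*d);c=h[:2]+.066*u; yaw=np.arctan2(d[1],d[0]);print('centre',c)
g=h[:2]+.014*u
p,r=pose()
print(r.inv().apply([g[0]-p[0],g[1]-p[1],.003-p[2]]), 'yawnow',np.arctan2(*r.as_matrix()[[1,0],0]))
E
```

```text
[ 0.50371107 -0.37001068  0.025     ] [ 0.61174875 -0.29874521  0.003     ] 0.12942530499031826 0.5831189234144298
centre [ 0.55880452 -0.33366909]
[1.52082889e-04 1.21943802e-06 1.05102914e-01] yawnow 0.5755854622266331
```

Emit:
move_arm(
  moves=[
    [1,[0,0,0.02],[0,0,-0.007]],
    [1,[0,0,0.02],[0,0,0]],
    [1,[0,0,0.02],[0,0,0]],
    [1,[0,0,0.02],[0,0,0]],
    [1,[0,0,0.01],[0,0,0]],
    [1,[0,0,0.007],[0,0,0]],
    [1,[0,0,0.005],[0,0,0]],
    [1,[0,0,0],[0,0,0]],
    [1,[0,0,0],[0,0,0]],
    [1,[0,0,0],[0,0,0]],
  ],
)

```text
time: 3.53
eef_pos: [0.5224, -0.357, 0.0107]
tcp_rot: [0.956, 0.292, 0.001, 0.001]
contact_force: [0.5, -0.7, 0.4]
opening: 1.001
finger_force: 0.0
```

Emit:
move_arm(
  grip_force=40,
  moves=[
    [1,[0,0,0.004],[0,0,0]],
    [1,[0,0,0.003],[0,0,0]],
    [0.6,[0,0,0],[0,0,0]],
    [0.4,[0,0,0],[0,0,0]],
    [0,[0,0,0],[0,0,0]],
    [0,[0,0,0],[0,0,0]],
    [0,[0,0,0],[0,0,0]],
    [0,[0,0,0],[0,0,0]],
    [0,[0,0,0],[0,0,0]],
    [0,[0,0,0],[0,0,0]],
  ],
)

```text
time: 4.37
eef_pos: [0.5218, -0.3567, 0.0027]
tcp_rot: [0.956, 0.292, 0.0, 0.0]
contact_force: [0.5, -0.7, 1.9]
opening: 0.414
finger_force: 41.8
```

```bash
python3 - <<'E'
from plan import *
p,r=pose();y0=.593; y0=np.arctan2(*r.as_matrix()[[1,0],0]);print(y0)
T=[]
g=np.array([.643,-.158])
for k in range(1,5): T.append(((p[0],p[1],p[2]+.015*k),y0))
n=14
for k in range(1,n+1):
    f=k/n; T.append((( *(p[:2]+f*(g-p[:2])),p[2]+.06),y0+f*(1.565-y0)))
T+=[T[-1]]*2
show(rows(p,r,T,0))
E
```

```text
0.5927760228801502
[[0, [0.0, 0.0, -0.015], [0.001, -0.0, -0.0]], [0, [0.0, 0.0, -0.015], [-0.0, -0.0, 0.0]], [0, [0.0, 0.0, -0.015], [-0.0, -0.0, 0.0]], [0, [0.0, 0.0, -0.015], [-0.0, -0.0, 0.0]], [0, [0.0151, -0.0069, 0.0], [-0.0, -0.0, -0.069]], [0, [0.0156, -0.0059, 0.0], [-0.0, -0.0, -0.07]], [0, [0.0159, -0.0048, 0.0], [-0.0, -0.0, -0.069]], [0, [0.0162, -0.0036, 0.0], [-0.0, -0.0, -0.07]], [0, [0.0164, -0.0026, 0.0], [-0.0, -0.0, -0.069]], [0, [0.0166, -0.0013, 0.0], [-0.0, -0.0, -0.07]]]
[[0, [0.0166, -0.0003, 0.0], [-0.0, -0.0, -0.069]], [0, [0.0166, 0.001, 0.0], [-0.0, -0.0, -0.07]], [0, [0.0165, 0.0021, 0.0], [-0.0, -0.0, -0.069]], [0, [0.0163, 0.0032, 0.0], [-0.0, -0.0, -0.069]], [0, [0.0161, 0.0043, 0.0], [-0.0, -0.0, -0.07]], [0, [0.0157, 0.0055, 0.0], [-0.0, -0.0, -0.069]], [0, [0.0153, 0.0065, 0.0001], [-0.0, -0.0, -0.07]], [0, [0.0148, 0.0075, -0.0], [-0.0, -0.0, -0.069]], [0, [-0.0, 0.0, -0.0], [-0.0, -0.0, -0.0]], [0, [-0.0, 0.0, -0.0], [-0.0, -0.0, -0.0]]]
max 0.0166 0.07
```

Emit:
move_arm(
  moves=[
    [0,[0,0,-0.015],[0,0,0]],
    [0,[0,0,-0.015],[0,0,0]],
    [0,[0,0,-0.015],[0,0,0]],
    [0,[0,0,-0.015],[0,0,0]],
    [0,[0.015,-0.007,0],[0,0,-0.07]],
    [0,[0.0155,-0.006,0],[0,0,-0.07]],
    [0,[0.016,-0.005,0],[0,0,-0.07]],
    [0,[0.016,-0.0035,0],[0,0,-0.07]],
    [0,[0.0165,-0.0025,0],[0,0,-0.07]],
    [0,[0.0165,-0.0015,0],[0,0,-0.07]],
  ],
)

```text
time: 5.2
eef_pos: [0.5739, -0.2708, 0.0646]
tcp_rot: [0.874, 0.487, 0.001, 0.001]
contact_force: [0.1, -0.1, -0.5]
opening: 0.414
finger_force: 41.6
```

Emit:
move_arm(
  moves=[
    [0,[0.0165,0,0],[0,0,-0.07]],
    [0,[0.0165,0.001,0],[0,0,-0.07]],
    [0,[0.0165,0.002,0],[0,0,-0.07]],
    [0,[0.0165,0.003,0],[0,0,-0.07]],
    [0,[0.016,0.0045,0],[0,0,-0.07]],
    [0,[0.0155,0.0055,0],[0,0,-0.07]],
    [0,[0.0155,0.0065,0],[0,0,-0.07]],
    [0,[0.015,0.0075,0],[0,0,-0.065]],
    [0,[0,0,0],[0,0,0]],
    [0,[0,0,0],[0,0,0]],
  ],
)

```text
time: 6.03
eef_pos: [0.6424, -0.1568, 0.064]
tcp_rot: [0.708, 0.706, 0.0, 0.001]
contact_force: [-0.5, -0.3, -0.9]
opening: 0.409
finger_force: 41.5
```

```bash
python3 - <<'E'
from plan import *
s=get_state();P=(s['eef_pos'],s['tcp_rot']);print(P,R.from_quat(P[1]).as_rotvec(), np.arctan2(*R.from_quat(P[1]).as_matrix()[[1,0],0]))
a=snap('wrist','w2.png');b=snap('scene','s2.png');d=snap('side','d2.png')
c=lambda i,x,y,w,h:cv2.resize(i[y:y+h,x:x+w],(400,300),interpolation=cv2.INTER_CUBIC)
cv2.imwrite('pics/c2.png',np.vstack([np.hstack([cv2.resize(a,(400,300)),c(b,240,180,200,150)]),np.hstack([c(d,260,160,200,150),c(b,310,190,80,60)])]))
E
```

```text
(array([ 0.64240956, -0.15677209,  0.06404901]), array([7.07955343e-01, 7.06256391e-01, 2.33685709e-04, 1.04320087e-03])) [2.22263144e+00 2.21729756e+00 7.33658143e-04] 1.5683926105348873
```

View pics/c2.png

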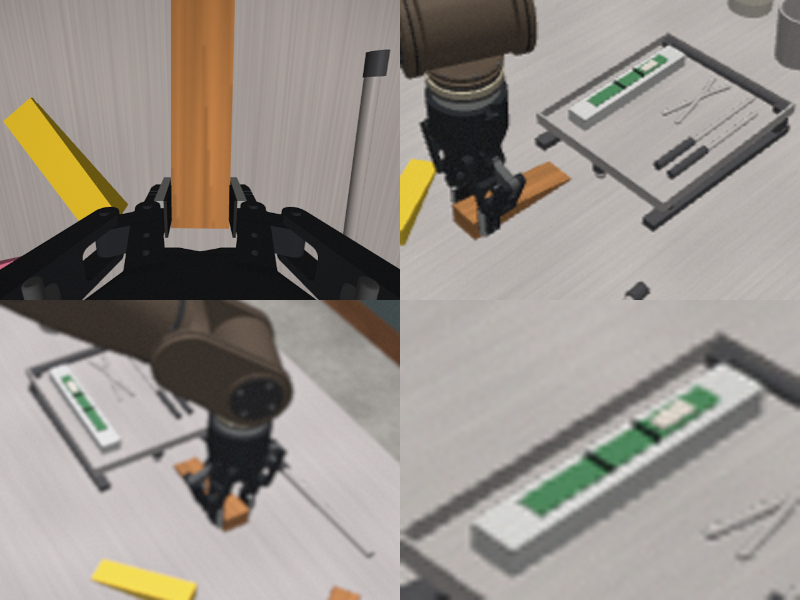

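```bash
python3 - <<'E'
from plan import *
s=get_state();P=(s['eef_pos'],s['tcp_rot']);print(P)
for z in(0,.012,.025): print(z,ray('wrist',203,331,z,P),'heel',ray('wrist',320,364,.085,P))
# foot from crops: scene (600,170)->, side (157,457)
print(ray('scene',240+200/2,180+170/2,.012),ray('side',260+157/2,160+157/2,.012))
# finger left edge at closed
E
```

```text
(array([ 0.64147965, -0.1579706 ,  0.06306273]), array([ 7.08672243e-01,  7.05537741e-01, -1.31854664e-06,  3.83796705e-04]))
0 [ 0.5647587  -0.20561923  0.        ] heel [ 0.64000691 -0.17274735  0.085     ]
0.012 [ 0.56918561 -0.19894582  0.012     ] heel [ 0.64000691 -0.17274735  0.085     ]
0.025 [ 0.57398143 -0.1917163   0.025     ] heel [ 0.64000691 -0.17274735  0.085     ]
[0.63670052 0.02982405 0.012     ] [0.64308984 0.02745166 0.012     ]
```

Emit:
move_arm(
  moves=[
    [0,[0.008,0,0],[0,0,0]],
    [0,[0.007,0,0],[0,0,0]],
    [0,[0,0,0.015],[0,0,0]],
    [0,[0,0,0.015],[0,0,0]],
    [0,[0,0,0.015],[0,0,0]],
    [0,[0,0,0.008],[0,0,0]],
    [0,[0,0,0.004],[0,0,0]],
    [0,[0,0,0.002],[0,0,0]],
    [0,[0,0,0.001],[0,0,0]],
    [0,[0,0,0],[0,0,0]],
  ],
)

```text
time: 7.02
eef_pos: [0.6417, -0.142, 0.0027]
tcp_rot: [0.708, 0.706, -0.0, -0.001]
contact_force: [-2.6, 1.1, 4.3]
opening: 0.412
finger_force: 42.1
```

```bash
python3 - <<'E'
from plan import *
s=get_state();print(s['eef_pos'],s['contact_force'],s['wrist_torque'],s['tcp_rot'])
E
```

```text
[ 0.64173194 -0.14203595  0.00270595] [-2.62741722  1.05269861  4.3199951 ] [0.2358148  0.29425683 0.03864027] [ 7.08186266e-01  7.06025338e-01 -1.17439913e-04 -6.48573892e-04]
```

Emit:
move_arm(
  moves=[
    [0.5,[0,0,0],[0,0,0]],
    [0.5,[0,0,0],[0,0,0]],
    [0.5,[0,0,0],[0,0,0]],
    [0,[0,0,0],[0,0,0]],
    [0,[0,0,0],[0,0,0]],
    [0,[0,0,0],[0,0,0]],
    [0,[0,0,0],[0,0,0]],
    [0,[0,0,0],[0,0,0]],
    [0,[0,0,0],[0,0,0]],
    [0,[0,0,0],[0,0,0]],
  ],
)

```text
time: 7.85
eef_pos: [0.6415, -0.1421, 0.0021]
tcp_rot: [0.708, 0.706, -0.0, -0.0]
contact_force: [-0.4, 0.4, -1.1]
opening: 0.413
finger_force: 40.6
```

Emit:
move_arm(
  moves=[
    [0,[0.004,0,0],[0,0,0]],
    [0,[0.004,0,0],[0,0,0]],
    [0,[0.004,0,0],[0,0,0]],
    [0,[0.004,0,0],[0,0,0]],
    [0,[0.004,0,0],[0,0,0]],
    [0,[0.004,0,0],[0,0,0]],
    [0,[0.004,0,0],[0,0,0]],
    [0,[0.004,0,0],[0,0,0]],
    [0,[0.003,0,0],[0,0,0]],
    [0,[0,0,0],[0,0,0]],
  ],
)

```text
time: 8.68
eef_pos: [0.6417, -0.1064, 0.0023]
tcp_rot: [0.708, 0.706, 0.0, -0.0]
contact_force: [0.2, 0.3, -0.4]
opening: 0.41
finger_force: 40.6
```

Emit:
move_arm(
  moves=[
    [0,[0.0015,0,0],[0,0,0]],
    [0,[0.0015,0,0],[0,0,0]],
    [0,[0.0015,0,0],[0,0,0]],
    [0,[0.0015,0,0],[0,0,0]],
    [0,[0.0015,0,0],[0,0,0]],
    [0,[0.0015,0,0],[0,0,0]],
    [0,[0.0015,0,0],[0,0,0]],
    [0,[0.0015,0,0],[0,0,0]],
    [0,[0.0015,0,0],[0,0,0]],
    [0,[0.0015,0,0],[0,0,0]],
  ],
)

```text
time: 9.52
eef_pos: [0.6418, -0.092, 0.0023]
tcp_rot: [0.708, 0.706, -0.0, -0.0]
contact_force: [0.0, 0.2, -0.4]
opening: 0.409
finger_force: 40.6
```

Emit:
move_arm(
  moves=[
    [0,[0.0015,0,0],[0,0,0]],
    [0,[0.0015,0,0],[0,0,0]],
    [0,[0.0015,0,0],[0,0,0]],
    [0,[0.0015,0,0],[0,0,0]],
    [0,[0.0015,0,0],[0,0,0]],
    [0,[0.0015,0,0],[0,0,0]],
    [0,[0.0015,0,0],[0,0,0]],
    [0,[0.0015,0,0],[0,0,0]],
    [0,[0.0015,0,0],[0,0,0]],
    [0,[0.0015,0,0],[0,0,0]],
  ],
)

```text
time: 10.35
eef_pos: [0.642, -0.0779, 0.0024]
tcp_rot: [0.708, 0.706, -0.001, 0.001]
contact_force: [-0.1, -4.5, -0.4]
opening: 0.411
finger_force: 40.5
```

Emit:
move_arm(
  moves=[
    [0,[0.001,0,0],[0,0,0]],
    [0,[0.001,0,0],[0,0,0]],
    [0,[0.001,0,0],[0,0,0]],
    [0,[0.001,0,0],[0,0,0]],
    [0,[0.001,0,0],[0,0,0]],
    [0,[0.001,0,0],[0,0,0]],
    [0,[0.001,0,0],[0,0,0]],
    [0,[0.001,0,0],[0,0,0]],
    [0,[0.001,0,0],[0,0,0]],
    [0,[0.001,0,0],[0,0,0]],
  ],
)

```text
time: 11.18
eef_pos: [0.643, -0.0717, 0.0033]
tcp_rot: [0.708, 0.707, -0.002, 0.004]
contact_force: [0.1, -13.0, -1.0]
opening: 0.414
finger_force: 40.4
```

```bash
cat > bub.py <<'E'
from plan import *
import sys
s=get_state();print(s['time'],s['eef_pos'],s['contact_force'],s['wrist_torque'],s['finger_force'])
b=read_camera('scene')[:,:,::-1].copy(); cv2.imwrite('pics/'+sys.argv[1]+'.png',b)
# profile along the level axis in world (stand pose fit), z interpolated by tilt guess
c=np.array([.643,.132]);yaw=1.565;ux=np.array([np.cos(yaw),np.sin(yaw)]);uy=np.array([-ux[1],ux[0]])
tilt=float(sys.argv[2])
def prof(t):
    out=[];X=np.arange(-.06,.061,.001)
    for y in(.058,.060,.062,.064,.066):
        W=np.array([[*(c+ux*x+uy*y),.063-(.110-x)*np.tan(t)] for x in X]);q=proj('scene',W).astype(np.float32)
        out.append(cv2.remap(b,q[:,0].reshape(1,-1).copy(),q[:,1].reshape(1,-1).copy(),cv2.INTER_CUBIC)[0].astype(float))
    return X,np.mean(out,0)
X,p=prof(np.radians(tilt))
red=p[:,2];gr=p[:,1]
for i in range(0,len(X),2): print(int(X[i]*1000),int(red[i]),int(gr[i]),end=' | ')
E
python3 bub.py b1 1.8
```

```text
11.1833 [ 0.64297113 -0.07168309  0.00329236] [  0.1414876  -12.96475585  -0.96802193] [-2.22027904  0.05022646 -0.03661018] 40.41245165280998
-60 88 131 | -57 76 130 | -55 78 134 | -53 78 134 | -51 78 134 | -49 75 130 | -47 76 130 | -45 78 134 | -43 76 132 | -41 77 131 | -39 75 131 | -37 77 130 | -35 79 134 | -33 77 134 | -31 77 131 | -29 77 133 | -27 77 133 | -25 80 134 | -23 80 134 | -21 78 131 | -19 79 134 | -17 75 133 | -15 56 101 | -13 35 56 | -11 38 56 | -9 64 105 | -7 77 133 | -5 78 135 | -3 80 135 | -1 77 132 | 0 75 130 | 2 78 133 | 4 78 134 | 6 75 130 | 8 75 131 | 10 74 129 | 12 78 131 | 14 82 138 | 16 73 129 | 18 53 94 | 20 27 46 | 22 33 40 | 24 86 94 | 26 136 144 | 28 158 163 | 30 161 168 | 32 166 176 | 34 181 188 | 36 183 183 | 38 170 173 | 40 166 171 | 42 163 172 | 44 167 180 | 46 173 183 | 48 143 165 | 50 100 141 | 52 82 132 | 54 81 135 | 56 76 132 | 58 76 129 | 60 75 130 |
```

Emit:
move_arm(
  moves=[
    [0,[0.0005,0,0],[0,0,0]],
    [0,[0.0005,0,0],[0,0,0]],
    [0,[0.0005,0,0],[0,0,0]],
    [0,[0.0005,0,0],[0,0,0]],
    [0,[0.0005,0,0],[0,0,0]],
    [0,[0.0005,0,0],[0,0,0]],
    [0,[0.0005,0,0],[0,0,0]],
    [0,[0.0005,0,0],[0,0,0]],
    [0,[0.0005,0,0],[0,0,0]],
    [0,[0.0005,0,0],[0,0,0]],
  ],
)

```text
time: 12.07
eef_pos: [0.6431, -0.0666, 0.0033]
tcp_rot: [0.708, 0.707, -0.002, 0.004]
contact_force: [0.8, -11.5, -0.6]
opening: 0.411
finger_force: 40.4
```

```bash
python3 bub.py b2 1.8
```

```text
12.0667 [ 0.64312872 -0.06664564  0.00325559] [  0.79404847 -11.5212512   -0.62771   ] [-2.14932894  0.00807331 -0.02819299] 40.43913697823882
-60 93 129 | -57 75 128 | -55 74 129 | -53 77 130 | -51 81 134 | -49 76 131 | -47 76 131 | -45 77 132 | -43 79 133 | -41 84 136 | -39 79 132 | -37 76 129 | -35 78 132 | -33 81 136 | -31 86 139 | -29 80 134 | -27 76 129 | -25 80 133 | -23 79 134 | -21 76 131 | -19 78 133 | -17 76 130 | -15 61 106 | -13 41 64 | -11 34 48 | -9 56 89 | -7 73 125 | -5 78 132 | -3 83 136 | -1 79 132 | 0 75 129 | 2 77 131 | 4 80 136 | 6 85 139 | 8 83 137 | 10 76 130 | 12 76 130 | 14 80 135 | 16 76 132 | 18 62 111 | 20 36 65 | 22 44 54 | 24 107 115 | 26 155 168 | 28 164 173 | 30 162 168 | 32 164 174 | 34 168 176 | 36 164 168 | 38 159 165 | 40 166 170 | 42 165 172 | 44 145 167 | 46 116 154 | 48 88 138 | 50 76 129 | 52 78 130 | 54 80 135 | 56 76 132 | 58 76 130 | 60 77 132 |
```

Emit:
move_arm(
  moves=[
    [0,[0.001,0,0],[0,0,0]],
    [0,[0.001,0,0],[0,0,0]],
    [0,[0.001,0,0],[0,0,0]],
    [0,[0.001,0,0],[0,0,0]],
    [0,[0.001,0,0],[0,0,0]],
    [0,[0.001,0,0],[0,0,0]],
    [0,[0.001,0,0],[0,0,0]],
    [0,[0.001,0,0],[0,0,0]],
    [0,[0.001,0,0],[0,0,0]],
    [0,[0.001,0,0],[0,0,0]],
  ],
)

```text
time: 12.95
eef_pos: [0.6429, -0.0563, 0.003]
tcp_rot: [0.708, 0.706, -0.002, 0.003]
contact_force: [0.0, -12.1, -1.6]
opening: 0.412
finger_force: 40.4
```

Emit:
move_arm(
  moves=[
    [0,[0.001,0,0],[0,0,0]],
    [0,[0.001,0,0],[0,0,0]],
    [0,[0.001,0,0],[0,0,0]],
    [0,[0.001,0,0],[0,0,0]],
    [0,[0.001,0,0],[0,0,0]],
    [0,[0.001,0,0],[0,0,0]],
    [0,[0.001,0,0],[0,0,0]],
    [0,[0.001,0,0],[0,0,0]],
    [0,[0.001,0,0],[0,0,0]],
    [0,[0.001,0,0],[0,0,0]],
  ],
)

```text
time: 13.78
eef_pos: [0.6426, -0.046, 0.0026]
tcp_rot: [0.708, 0.706, -0.002, 0.003]
contact_force: [0.7, -12.7, -2.3]
opening: 0.412
finger_force: 40.4
```

```bash
python3 bub.py b3 0.8
```

```text
13.7833 [ 0.64264207 -0.04603373  0.00264172] [  0.68618943 -12.73726694  -2.26398489] [-1.97478906 -0.05051625 -0.05857124] 40.35893842577934
-60 60 85 | -57 65 106 | -55 74 124 | -53 80 134 | -51 83 138 | -49 78 132 | -47 78 130 | -45 80 134 | -43 76 132 | -41 76 130 | -39 77 130 | -37 76 129 | -35 81 133 | -33 81 135 | -31 77 130 | -29 78 132 | -27 79 135 | -25 79 134 | -23 80 134 | -21 76 129 | -19 79 132 | -17 81 136 | -15 66 115 | -13 42 70 | -11 33 47 | -9 56 85 | -7 79 128 | -5 81 136 | -3 76 130 | -1 78 132 | 0 79 136 | 2 72 130 | 4 77 124 | 6 106 131 | 8 141 151 | 10 156 165 | 12 159 170 | 14 163 169 | 16 163 171 | 18 166 177 | 20 145 148 | 22 106 106 | 24 112 117 | 26 153 159 | 28 161 173 | 30 132 159 | 32 99 141 | 34 79 131 | 36 76 129 | 38 80 133 | 40 83 136 | 42 77 131 | 44 76 130 | 46 80 134 | 48 81 136 | 50 81 135 | 52 78 132 | 54 75 129 | 56 78 131 | 58 82 136 | 60 78 133 |
```

Emit:
move_arm(
  moves=[
    [0,[0.001,0,0],[0,0,0]],
    [0,[0.001,0,0],[0,0,0]],
    [0,[0.001,0,0],[0,0,0]],
    [0,[0.001,0,0],[0,0,0]],
    [0,[0.001,0,0],[0,0,0]],
    [0,[0.001,0,0],[0,0,0]],
    [0,[0.001,0,0],[0,0,0]],
    [0,[0.001,0,0],[0,0,0]],
    [0,[0.001,0,0],[0,0,0]],
    [0,[0.001,0,0],[0,0,0]],
  ],
)

```text
time: 14.67
eef_pos: [0.6424, -0.0359, 0.0024]
tcp_rot: [0.708, 0.706, -0.002, 0.002]
contact_force: [-0.0, -10.1, -3.1]
opening: 0.411
finger_force: 40.3
```

Emit:
move_arm(
  moves=[
    [0,[0.001,0,0],[0,0,0]],
    [0,[0.001,0,0],[0,0,0]],
    [0,[0.001,0,0],[0,0,0]],
    [0,[0.001,0,0],[0,0,0]],
    [0,[0.001,0,0],[0,0,0]],
    [0,[0.001,0,0],[0,0,0]],
    [0,[0.001,0,0],[0,0,0]],
    [0,[0,0,0],[0,0,0]],
    [0,[0,0,0],[0,0,0]],
    [0,[0,0,0],[0,0,0]],
  ],
)

```text
time: 15.5
eef_pos: [0.6422, -0.0279, 0.0021]
tcp_rot: [0.708, 0.706, -0.001, 0.002]
contact_force: [0.5, -9.1, -3.1]
opening: 0.415
finger_force: 40.4
```

```bash
python3 bub.py b4 0.1; python3 -c "
import cv2
a=cv2.imread('pics/b4.png');cv2.imwrite('pics/b4c.png',cv2.resize(a[180:300,280:440],(800,600),interpolation=cv2.INTER_CUBIC))"
```

```text
15.5 [ 0.64220563 -0.02787974  0.00213585] [ 0.51497457 -9.12867478 -3.12652548] [-1.31110084 -0.09032945 -0.02835772] 40.37918656133115
-60 26 28 | -57 21 24 | -55 22 25 | -53 26 28 | -51 28 29 | -49 28 29 | -47 33 36 | -45 39 44 | -43 38 48 | -41 44 61 | -39 58 85 | -37 69 109 | -35 72 121 | -33 77 130 | -31 81 135 | -29 80 135 | -27 79 134 | -25 75 130 | -23 77 129 | -21 82 133 | -19 80 134 | -17 76 131 | -15 70 122 | -13 48 83 | -11 33 46 | -9 44 65 | -7 64 104 | -5 93 127 | -3 129 150 | -1 151 164 | 0 157 165 | 2 158 169 | 4 166 178 | 6 175 180 | 8 167 171 | 10 160 168 | 12 159 167 | 14 159 171 | 16 157 173 | 18 131 147 | 20 77 91 | 22 40 50 | 24 53 74 | 26 72 113 | 28 75 128 | 30 78 130 | 32 82 135 | 34 79 133 | 36 76 129 | 38 77 131 | 40 81 136 | 42 86 139 | 44 84 137 | 46 77 130 | 48 77 129 | 50 81 134 | 52 79 133 | 54 76 129 | 56 79 131 | 58 81 135 | 60 84 138 |
```

View pics/b4c.png

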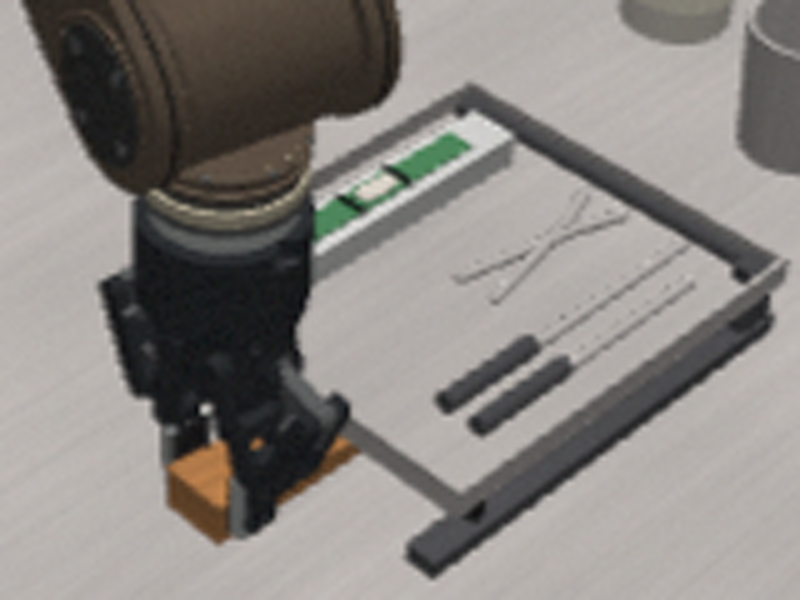

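The bubble is almost between the lines, about +1.5 to +2 mm (white at px (378,187), lines at (350,202) and (400,177)). I'll push a little further, unload the arm, then let go.

Emit:
move_arm(
  moves=[
    [0,[0.001,0,0],[0,0,0]],
    [0,[0.001,0,0],[0,0,0]],
    [0,[0.0005,0,0],[0,0,0]],
    [0,[0,0,0],[0,0,0]],
    [0,[0,0,0],[0,0,0]],
    [0,[-0.001,0,0.0005],[0,0,0]],
    [0,[-0.001,0,0],[0,0,0]],
    [0,[-0.0005,0,0],[0,0,0]],
    [0,[0,0,0],[0,0,0]],
    [0,[0,0,0],[0,0,0]],
  ],
)

```text
time: 16.38
eef_pos: [0.6422, -0.0259, 0.0021]
tcp_rot: [0.708, 0.706, -0.0, 0.001]
contact_force: [-0.8, -5.6, 0.7]
opening: 0.414
finger_force: 40.6
```

```bash
python3 bub.py b5 0
```

```text
16.3833 [ 0.64220144 -0.02591516  0.00205828] [-0.76086432 -5.58604666  0.68239384] [-0.90480269  0.12895534 -0.02469606] 40.57739166542888
-60 28 30 | -57 26 26 | -55 26 28 | -53 28 29 | -51 30 33 | -49 32 34 | -47 29 30 | -45 28 29 | -43 35 38 | -41 40 48 | -39 50 69 | -37 61 94 | -35 66 108 | -33 72 122 | -31 76 130 | -29 82 136 | -27 85 138 | -25 77 130 | -23 75 128 | -21 81 134 | -19 80 134 | -17 76 132 | -15 68 120 | -13 47 80 | -11 30 45 | -9 37 57 | -7 72 96 | -5 117 133 | -3 145 161 | -1 158 171 | 0 160 166 | 2 159 167 | 4 165 175 | 6 170 173 | 8 159 163 | 10 158 165 | 12 161 168 | 14 163 175 | 16 157 174 | 18 119 138 | 20 62 79 | 22 37 47 | 24 54 76 | 26 72 115 | 28 75 128 | 30 77 130 | 32 81 134 | 34 77 131 | 36 76 129 | 38 77 130 | 40 78 132 | 42 83 136 | 44 85 137 | 46 79 131 | 48 78 130 | 50 81 134 | 52 77 132 | 54 75 129 | 56 76 130 | 58 78 132 | 60 82 136 |
```

Emit:
move_arm(
  moves=[
    [0.5,[0,0,0],[0,0,0]],
    [0.55,[0,0,0],[0,0,0]],
    [0.7,[0,0,0],[0,0,0]],
    [0.7,[0,0,0],[0,0,0]],
    [0.7,[-0.002,0,-0.003],[0,0,0]],
    [0.7,[-0.005,0,-0.01],[0,0,0]],
    [0.7,[-0.01,0,-0.02],[0,0,0]],
    [0.7,[-0.01,0,-0.03],[0,0,0]],
    [0.7,[0,0,-0.03],[0,0,0]],
    [0.7,[0,0,-0.03],[0,0,0]],
  ],
)

```text
time: 17.27
eef_pos: [0.6419, -0.0531, 0.1269]
tcp_rot: [0.709, 0.706, 0.0, 0.0]
contact_force: [-0.3, -0.1, 0.4]
opening: 0.701
finger_force: 0.0
```

Emit:
move_arm(
  moves=[
    [0.7,[0,0,-0.03],[0,0,0]],
    [0.7,[0,0,-0.03],[0,0,0]],
    [0.7,[0.03,-0.01,-0.03],[0,0,0]],
    [0.7,[0.04,-0.01,-0.02],[0,0,0]],
    [0.7,[0.04,-0.01,0],[0,0,0]],
    [0.7,[0.04,-0.01,0],[0,0,0]],
    [0.7,[0.02,-0.01,0],[0,0,0]],
    [0.7,[0,0,0],[0,0,0]],
    [0.7,[0,0,0],[0,0,0]],
    [0.7,[0,0,0],[0,0,0]],
  ],
)

```text
time: 18.1
eef_pos: [0.5941, 0.1124, 0.2324]
tcp_rot: [0.708, 0.706, 0.0, 0.001]
contact_force: [0.4, -0.0, -0.9]
opening: 0.697
finger_force: 0.0
```

```bash
python3 bub.py b6 0 | head -1; python3 - <<'E'
from plan import *
a=snap('wrist','w3.png');b=snap('side','d3.png')
cv2.imwrite('pics/c3.png',np.hstack([cv2.resize(a,(400,300)),cv2.resize(b[150:300,240:440],(400,300),interpolation=cv2.INTER_CUBIC)]))
E
```

```text
18.1 [0.59412867 0.11238195 0.23239631] [ 0.38364026 -0.02920057 -0.92275882] [-0.00291799 -0.01147195 -0.02545836] 0.0
```

View pics/c3.png

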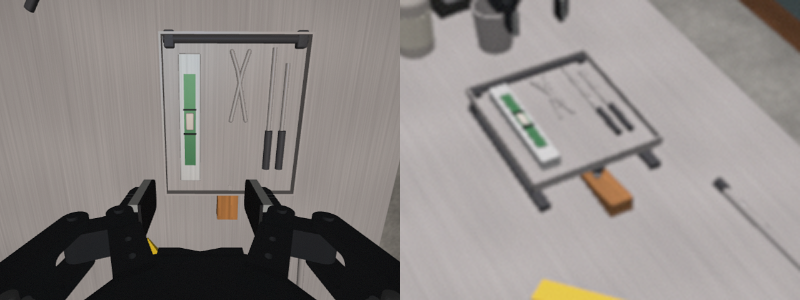

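The tray stands level on the wedge, with its heel outside at wrist (227,208). The bubble looks to be between the lines at (190,122). I'll measure it at full resolution.

```bash
python3 - <<'E'
import cv2,numpy as np
a=cv2.imread('pics/w3.png').astype(float)
p=a[165:225,300:309].mean(1)
for i in range(60): print(165+i,int(p[i,2]),int(p[i,1]),end=' | ')
E
```

```text
165 102 150 | 166 102 150 | 167 101 149 | 168 100 148 | 169 100 149 | 170 100 149 | 171 100 149 | 172 101 150 | 173 96 144 | 174 66 99 | 175 43 38 | 176 56 69 | 177 90 131 | 178 98 148 | 179 96 146 | 180 106 141 | 181 151 141 | 182 187 176 | 183 203 192 | 184 200 190 | 185 199 189 | 186 199 189 | 187 199 189 | 188 198 188 | 189 198 188 | 190 198 188 | 191 197 187 | 192 197 187 | 193 197 186 | 194 196 186 | 195 196 185 | 196 196 185 | 197 194 184 | 198 195 184 | 199 194 184 | 200 194 183 | 201 193 183 | 202 193 182 | 203 192 182 | 204 192 182 | 205 193 182 | 206 192 181 | 207 159 152 | 208 95 124 | 209 85 135 | 210 87 135 | 211 88 136 | 212 81 127 | 213 39 58 | 214 39 34 | 215 49 62 | 216 79 119 | 217 86 135 | 218 85 132 | 219 84 132 | 220 84 132 | 221 83 132 | 222 82 132 | 223 82 130 | 224 82 130 |
```

The bubble is about 0.3 mm off centre, so I'm handing in.

```bash
python3 -c "
from plant import *
print(sign_off())"
```

```text
the job is handed in; nothing more can be done
None
```

I pushed the wedge in thin end first under the foot; it carries the tray with the bubble about 0.3 mm off centre, the hand is clear, and the job was handed in at about 18 s (no verdict was returned).

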